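# Change the filter stack of a chemical store's extraction unit

### The job

Change the filters of the extraction unit: throw its damper lever into the ring-marked service notch, park the end cap on the cork mat, and put the spent cartridge into the tray, flange down. Then seat all the fresh cartridges flange down on the unit's spigot, one on another in any order, and the cap on top, each fully home, and only then throw the lever into the bar-marked run notch. Do not knock over the small bottles standing about.

Things in the scene. Friction and masses are not known exactly. Their poses are not given: they have to be found in the camera images.
- seat (a point): where the lowest part sits, on a white fixed filter unit (box 170 x 320 x 50 mm, long in its y): centre of the top face of a boss 56 mm across, 60 mm above the bench, 90 mm from the unit's middle in its +y. A spigot 43 mm across, 9 mm high (last 4 mm coned) stands on it. Unit's axes, z up. A part fully home on the boss has its origin here
- pivot (a point): point on the upright axis of the unit's damper lever, 88 mm above the bench; unit's axes (y towards the seat). From the seat it lies 190 mm along the unit's -y and 30 mm along its +x
- damper_knob (a point): point on the axis of the damper lever's black knob, 88 mm above the bench and 70 mm from the pivot: an upright pin 18 mm across, from 66 to 106 mm above the bench. It can be pinched from above and led around the pivot
- damper (a joint): damper lever angle, rad, -0.62 to 0.62, counterclockwise from above; at 0 it points from the pivot along the unit's -x. Spring notches: -0.5 service (nearest the seat, open ring mark), 0 half (dot), +0.5 run (bar mark). Leaving a notch takes about 5 N at the knob; let go within 0.15 of a notch it settles there. Starts from half to run
- spent: spent cartridge, at first on the seat, under the cap. Bottom flange 76 mm across, 12 thick; grey hub 56 across, to height 40; on top a spigot 43 across, 9 high, last 4 coned. A bore 46 across, 12 deep in the underside drops over the spigot below, so stacked ones stand 40 mm apart. Origin: centre of the underside, z up. 0.25 kg. Grip the hub just above the flange
- cap: aluminium end cap: flange 76 mm across, 12 mm thick, with a bore 46 mm across, 12 mm deep in its underside like the cartridges'; on top a plain round grip 40 mm across, from 12 to 42 mm height, no spigot. Origin: centre of the underside, z up. About 0.18 kg. At first it sits on the spent cartridge
- tray: fixed shallow open grey tray, 160 x 160 mm, walls 20 mm high and 4 mm thick, floor 4 mm above the bench; origin: centre of its underside
- mat: fixed square cork mat 120 x 120 mm, 4 mm thick; origin: centre of its underside
- fresh1: a fresh cartridge, same shape and size as the spent one, standing flange down on the bench on the left of the unit (may be absent). Origin: centre of the underside, z up its axis
- fresh2: a fresh cartridge, same shape and size as the spent one, standing flange down on the bench on the left of the unit (may be absent). Origin: centre of the underside, z up its axis
- fresh3: a fresh cartridge, same shape and size as the spent one, standing flange down on the bench on the left of the unit (may be absent). Origin: centre of the underside, z up its axis
- fresh4: a fresh cartridge, same shape and size as the spent one, standing flange down on the bench on the left of the unit (may be absent). Origin: centre of the underside, z up its axis
- bottle_a: small amber bottle 46 mm across, 75 mm high, among or beyond the fresh cartridges; origin: centre of its underside; a bystander
- bottle_b: small amber bottle 46 mm across, 75 mm high, behind the unit to the right; origin: centre of its underside; a bystander
- bottle_e: small white bottle 48 mm across, 75 mm high, front right; origin: centre of its underside; a bystander
- bottle_f: little white bottle 36 mm across, 60 mm high, front left; origin: centre of its underside; a bystander

How it is judged (in metres and radians):
On the way, in this order (a step that is already met when the one before it is completed fails the run):
1. the damper lever is in the service notch (value of joint damper between -0.6 and -0.4 rad), for 0.2 s.
2. the cap is parked on the cork mat, the lever still in service (all of step 1 and x of cap in the frame of mat between -0.055 and 0.055 m and y of cap in the frame of mat between -0.055 and 0.055 m and z of cap in the frame of mat between 0 and 0.012 m and angle between cap's own z axis and vertical below 0.1 rad and linear speed of cap below 0.02 m/s), for 0.2 s.
3. the spent cartridge stands in the tray, the lever still in service (all of step 1 and x of spent in the frame of tray between -0.055 and 0.055 m and y of spent in the frame of tray between -0.055 and 0.055 m and z of spent in the frame of tray between -0.002 and 0.012 m and angle between spent's own z axis and vertical below 0.1 rad), for 0.2 s.
4. all fresh cartridges are stacked on the spigot with the cap on top, the lever still in service (all of step 1 and horizontal distance between each of fresh1, fresh2, fresh3, fresh4, cap and seat below 0.008 m and angle between each of fresh1, fresh2, fresh3, fresh4, cap's own z axis and vertical below 0.05 rad and (z of fresh1 in the frame of seat between -0.003 and 0.003 m or z of fresh1 in the frame of seat between 0.037 and 0.043 m or z of fresh1 in the frame of seat between 0.077 and 0.083 m or z of fresh1 in the frame of seat between 0.117 and 0.123 m) and (z of fresh2 in the frame of seat between -0.003 and 0.003 m or z of fresh2 in the frame of seat between 0.037 and 0.043 m or z of fresh2 in the frame of seat between 0.077 and 0.083 m or z of fresh2 in the frame of seat between 0.117 and 0.123 m) and (z of fresh3 in the frame of seat between -0.003 and 0.003 m or z of fresh3 in the frame of seat between 0.037 and 0.043 m or z of fresh3 in the frame of seat between 0.077 and 0.083 m or z of fresh3 in the frame of seat between 0.117 and 0.123 m) and (z of fresh4 in the frame of seat between -0.003 and 0.003 m or z of fresh4 in the frame of seat between 0.037 and 0.043 m or z of fresh4 in the frame of seat between 0.077 and 0.083 m or z of fresh4 in the frame of seat between 0.117 and 0.123 m) and (z of cap in the frame of seat between 0.077 and 0.083 m or z of cap in the frame of seat between 0.117 and 0.123 m or z of cap in the frame of seat between 0.157 and 0.163 m) and z of cap in the frame of fresh1 above 0.03 m and z of cap in the frame of fresh2 above 0.03 m and z of cap in the frame of fresh3 above 0.03 m and z of cap in the frame of fresh4 above 0.03 m), for 0.3 s.
At the end, for the whole second after the job is handed in: Lever within 0.1 rad of run; each fresh cartridge, and the cap above them all, over the spigot within 8 mm of its axis, upright to 0.05 rad, at a multiple of 40 mm above the seat to 3 mm; spent cartridge flange down on the tray floor within 55 mm of its middle along each side; all at rest (value of joint damper between 0.4 and 0.6 rad and horizontal distance between each of fresh1, fresh2, fresh3, fresh4, cap and seat below 0.008 m and angle between each of fresh1, fresh2, fresh3, fresh4, cap's own z axis and vertical below 0.05 rad and (z of fresh1 in the frame of seat between -0.003 and 0.003 m or z of fresh1 in the frame of seat between 0.037 and 0.043 m or z of fresh1 in the frame of seat between 0.077 and 0.083 m or z of fresh1 in the frame of seat between 0.117 and 0.123 m) and (z of fresh2 in the frame of seat between -0.003 and 0.003 m or z of fresh2 in the frame of seat between 0.037 and 0.043 m or z of fresh2 in the frame of seat between 0.077 and 0.083 m or z of fresh2 in the frame of seat between 0.117 and 0.123 m) and (z of fresh3 in the frame of seat between -0.003 and 0.003 m or z of fresh3 in the frame of seat between 0.037 and 0.043 m or z of fresh3 in the frame of seat between 0.077 and 0.083 m or z of fresh3 in the frame of seat between 0.117 and 0.123 m) and (z of fresh4 in the frame of seat between -0.003 and 0.003 m or z of fresh4 in the frame of seat between 0.037 and 0.043 m or z of fresh4 in the frame of seat between 0.077 and 0.083 m or z of fresh4 in the frame of seat between 0.117 and 0.123 m) and (z of cap in the frame of seat between 0.077 and 0.083 m or z of cap in the frame of seat between 0.117 and 0.123 m or z of cap in the frame of seat between 0.157 and 0.163 m) and z of cap in the frame of fresh1 above 0.03 m and z of cap in the frame of fresh2 above 0.03 m and z of cap in the frame of fresh3 above 0.03 m and z of cap in the frame of fresh4 above 0.03 m and x of spent in the frame of tray between -0.055 and 0.055 m and y of spent in the frame of tray between -0.055 and 0.055 m and z of spent in the frame of tray between -0.002 and 0.012 m and angle between spent's own z axis and vertical below 0.1 rad and linear speed of each of fresh1, fresh2, fresh3, fresh4, cap, spent below 0.02 m/s); the robot touches nothing.
It fails at once if a bottle is knocked over (angle between any of bottle_a, bottle_b, bottle_e, bottle_f's own z axis and vertical above 0.6 rad).
Of fresh1, fresh2, fresh3, fresh4 only 2 to 4 are there at a start; the rules pass over those that are not, and their reading is None.
At some moment in a run one of fresh1, fresh2, fresh3, fresh4, cap may be knocked a few centimetres aside while the robot is not near it.
It also fails if it takes over 210 s, if anything falls off the work surface, if the arm or the gripper's body presses on something with over 40 N, if the wrist force passes 120 N, or if a joint passes its speed limit or range.

### The arm

A 7-joint arm with a two-finger parallel gripper is mounted at the origin on the work surface. World frame = base frame: x ahead of the robot, y to its left, z up, the work surface at z = 0. Lengths are in mm, angles in rad, forces in N, time in s.
With the tool pointing down it reaches from about 350 to 900 mm from the base axis. Payload 19.9 kg.
Tool frame: the origin (TCP) lies midway between the tips of the shut fingers; the grasp point (between the pads) lies 19 mm behind it; z points along the fingers, y is the direction in which the jaws open and shut (so a half turn about z gives the same grasp; the last joint's range is limited). The gripper opens to 85 mm and grips with 20 to 120 N. Pads are 22 mm wide; open, the fingers measure 114 mm over their backs; the gripper's body (76 mm by 85 mm) begins 54 mm behind the grasp point. The pads swing forward as they close: fully open they stand 13 mm farther back than shut.
Start: joints at [1.085, 0.417, -0.01, 1.614, 0.005, 1.111, -0.053], TCP at [268.351, -564.437, 231.26] pointing down, gripper open.
Joint ranges: [-2.81, 2.81], [-0.39, 2.02], [-1.27, 1.25], [0.06, 2.57], [-1.19, 4.33], [0.19, 2], [-2.82, 2.82]. Speed limits (rad/s): [1.89, 1.89, 2.39, 2.39, 3.01, 3.01, 3.01].

### API

Orientations are given as a unit quaternion [w, x, y, z].
In Python, from rig import sensors, capture, job, recognise, mark_of gives the robot as it stands.
- The arm moves only by the shell command python3 -m pendant 'ROWS'. ROWS is JSON, a list of rows, each a list of 5 numbers: the shift along the world's x, y, z in mm, then the turn about the world's z in degrees, then the finger opening in mm, from 0 to 85.4. In form: [[tx, ty, tz, twist, gripper], ...]. A call has 1 to 5 rows; each row shifts and turns the pose as measured when the row begins; what a row does not reach is not made up. A row lasts 1/8 s, in which the tool goes at most 62.5 mm and 10.7 degrees, less where a joint would pass 70% of its speed; a pose out of reach is approached as far as the arm can. A call with a gripper value outside its range is refused whole. The fingers move at their own pace and stop on an object; the grip force is fixed at half the most. Time passes only in rows, so rows that do not move let the fingers close. It gives the time, the measured TCP pose, the force and the opening at its end, in the units of the state.
- sensors.state(): the state, without advancing time (a new reading comes with each control period).
- capture(name): name is "scene" or "top" or "wrist"; returns a dict with "frame" (384x512x3 uint8, blue, green, red), "depth" (384x512 float32, mm along the optical axis (not along the pixel's ray), 0 where there is no reading), "intrinsics" (3x3 intrinsics, pixels), "pose" (4x4, takes a point from camera to world coordinates). Camera axes: x right, y up, looking along -z (the intrinsics and any distortion apply to the point x, -y, -z); pixel columns grow to the right and rows downward; lengths in mm; the calibration is good to about 2 mm. A picture is of the moment at which its call begins.
- job.finish_job(): hands the job in, once; it reports no verdict.
Trained networks look in a picture, given as the dict that the camera call returned (one of the last four; its "shot" number tells which), for a name from the list of things; names that differ only in an ending like _2 or _b are one class to them, and where a whole thing is asked for, a point or a joint stands for the part that bears it (a point fixed in the world has none). Each returns a list of dicts, best first, with "score" (0 to 1); they miss things now and then, are a little off and sometimes report something else, mostly with a low value. They report only what shows in the picture. A call takes as long as a camera call.
- recognise(picture, target): "centre" ([x, y, z] in mm, in world coordinates, good to about 4 mm: the middle of the surface that is visible of it).
- mark_of(picture, target): "centre" ([x, y, z] in mm, in world coordinates, good to about 4 mm: a listed point, or the origin of a listed thing).
The state is a dict: "time_s": time; "joint_pos": joint angles; "dq": joint speeds; "joint_torque": joint torques, N m; "ee_pos": TCP position; "tcp_rot": TCP orientation; "force": force on the tool from outside, world axes, zero at the start; "wrist_torque": the same for the moment, N m; "opening": finger opening in mm.
Only numpy, scipy, OpenCV 4.12 (cv2) and the standard library are available. Lean on these libraries where they do the work, as an engineer would, in place of code of your own. Each camera call takes 0.05 s, during which the arm holds its last target. There are 200 camera calls.

## Working session

There is one attempt and no reset: what is moved stays moved. The work goes in short steps, Python scripts to look and compute and a shell command to move; the robot and the scene stay as the last step left them, time stands still between calls to the robot, and variables do not carry over. Pictures are saved under pics/ and viewed, about 12 in all and at most 16, crops included, and the job is handed in when it is done.

```bash
mkdir -p pics; ls
cat > h.py <<'E'
import numpy as np, cv2
from rig import sensors, capture, job, recognise, mark_of
def st():
    s=sensors.state(); print('t',round(s['time_s'],2),'tcp',np.round(s['ee_pos'],1),'q',np.round(s['tcp_rot'],3),'F',np.round(s['force'],1),'op',round(s['opening'],1),'j7',np.round(s['joint_pos'],2)); return s
def pts(c):
    K=c['intrinsics'];d=c['depth'];v,u=np.mgrid[:d.shape[0],:d.shape[1]]
    P=np.stack([(u-K[0,2])/K[0,0]*d,-(v-K[1,2])/K[1,1]*d,-d],-1)
    T=c['pose'];return P@T[:3,:3].T+T[:3,3]
E
python3 - <<'E'
from h import *
st()
a=capture('scene');b=capture('top')
cv2.imwrite('pics/1s.png',a['frame']);cv2.imwrite('pics/1t.png',b['frame'])
for n,c in(('scene',a),('top',b)):
  print(n,np.round(c['pose'][:3,3]))
  for t in ['seat','pivot','damper_knob','spent','cap','tray','mat','fresh1','bottle_a','bottle_e','bottle_f']:
    print(t,[(np.round(r['centre']).astype(int).tolist(),round(r['score'],2)) for r in mark_of(c,t)][:6])
E
```

```text
pics
t 0.0 tcp [ 268.2 -564.2  230.7] q [-0.001  0.975  0.22  -0.   ] F [0.5 0.2 0.4] op 85.1 j7 [ 1.09  0.42 -0.01  1.61  0.    1.11 -0.05]
scene [1246. -264.  666.]
seat [([561, 68, 60], 0.58)]
pivot [([589, -119, 88], 0.74), ([560, 64, 59], 0.22)]
damper_knob [([521, -118, 89], 0.8)]
spent [([430, -320, 1], 0.69), ([557, 75, 62], 0.57), ([268, -363, -2], 0.44)]
cap [([557, 70, 102], 0.83)]
tray [([427, -316, -2], 0.63), ([557, 74, 64], 0.16)]
mat [([612, -335, 2], 0.93)]
fresh1 [([464, 408, 1], 0.7), ([519, 271, -1], 0.56)]
bottle_a [([266, -362, -3], 0.87), ([589, 452, -1], 0.81), ([763, -208, 0], 0.78), ([346, 173, 1], 0.59)]
bottle_e [([266, -362, -3], 0.87), ([589, 452, -1], 0.81), ([763, -208, 0], 0.78), ([346, 173, 1], 0.59)]
bottle_f [([266, -362, -3], 0.87), ([589, 452, -1], 0.81), ([763, -208, 0], 0.78), ([346, 173, 1], 0.59)]
top [ 272.   50. 1479.]
seat [([556, 69, 61], 0.64)]
pivot [([585, -120, 87], 0.98)]
damper_knob [([517, -119, 89], 0.85)]
spent [([559, 67, 65], 0.56)]
cap [([556, 66, 98], 0.87), ([593, 455, -3], 0.26)]
tray [([426, -321, 4], 0.91), ([587, -119, 88], 0.21)]
mat [([613, -334, -2], 0.92), ([426, -320, 0], 0.66)]
fresh1 [([518, 266, 0], 0.87), ([467, 404, 1], 0.7)]
bottle_a [([761, -205, 2], 0.64), ([341, 174, -1], 0.64), ([590, 454, -3], 0.63), ([264, -365, 1], 0.45)]
bottle_e [([761, -205, 2], 0.64), ([341, 174, -1], 0.64), ([590, 454, -3], 0.63), ([264, -365, 1], 0.45)]
bottle_f [([761, -205, 2], 0.64), ([341, 174, -1], 0.64), ([590, 454, -3], 0.63), ([264, -365, 1], 0.45)]
```

View pics/1s.png

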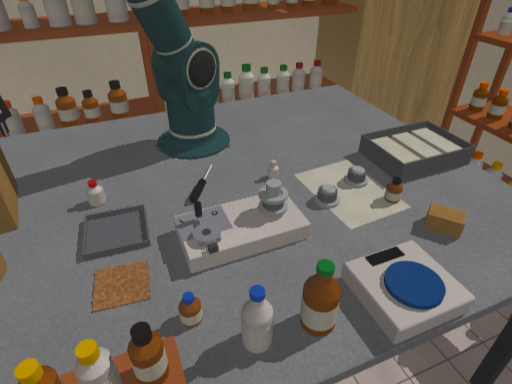

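View pics/1t.png

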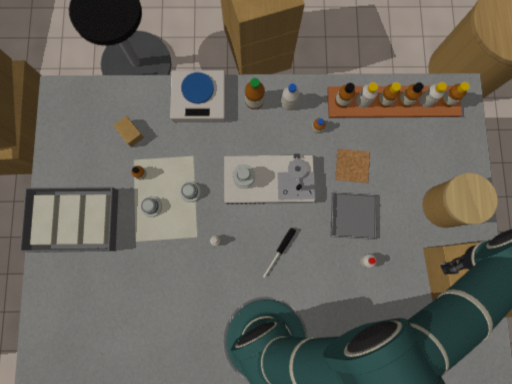

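The scene shows two fresh cartridges (top px 190,190 and 150,205), the unit with the cap at (243,175), lever around (298,180), tray (355,215), and mat (352,165). The network marks agree with this. Next I move over the knob.

```bash
python3 -m pendant '[[30,54,0,-5,60],[30,54,0,-5,60],[30,54,0,-5,60],[30,54,0,-5,60],[30,54,0,-5,60]]'; python3 -m pendant '[[30,54,0,0,60],[30,54,0,0,60],[30,54,0,0,60],[0,0,0,0,60]]'
python3 - <<'E'
from h import *
s=st()
a=capture('wrist');cv2.imwrite('pics/2w.png',a['frame']);print(np.round(a['pose'],2))
b=capture('top')
for n,c in(('w',a),('top',b)):
  for t in ['seat','pivot','damper_knob']:
    print(n,t,[(np.round(r['centre'],1).tolist(),round(r['score'],2)) for r in mark_of(c,t)][:6])
E
```

```text
time_s: 1.82
ee_pos: [417.4, -292.4, 231.2]
tcp_rot: [0.001, 1.0, -0.007, 0.0]
force: [0.8, 0.1, -0.5]
opening: 59.6
time_s: 2.33
ee_pos: [509.6, -123.5, 232.3]
tcp_rot: [0.001, 1.0, -0.004, 0.001]
force: [-0.3, 0.1, 0.2]
opening: 59.7
t 2.33 tcp [ 509.6 -123.5  232.3] q [ 0.001  1.    -0.004  0.001] F [-0.3  0.1  0.2] op 59.7 j7 [ 0.36  0.24 -0.22  1.86  0.06  1.04 -1.46]
[[-1.0000e-02  9.6000e-01  2.9000e-01  5.8242e+02]
 [-1.0000e+00 -1.0000e-02 -0.0000e+00 -1.2278e+02]
 [ 0.0000e+00 -2.9000e-01  9.6000e-01  3.7471e+02]
 [ 0.0000e+00  0.0000e+00  0.0000e+00  1.0000e+00]]
w seat []
w pivot [([587.6, -116.9, 89.2], 0.82)]
w damper_knob [([523.5, -113.1, 89.7], 0.57)]
top seat []
top pivot [([586.3, -120.3, 91.0], 0.85)]
top damper_knob []
```

View pics/2w.png

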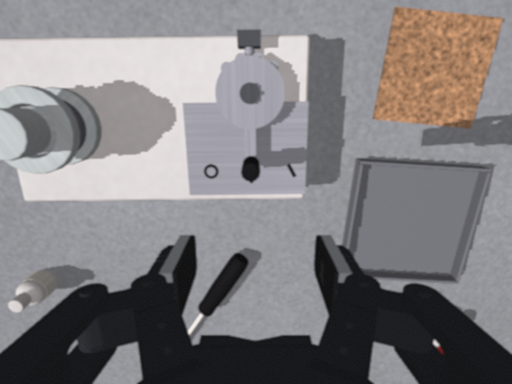

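Run:
```python
from h import *
a=capture('wrist');P=pts(a)
m=(P[...,2]>100)&(P[...,2]<112)&(abs(P[...,0]-518)<40)&(abs(P[...,1]+118)<70)
q=P[m];print(len(q),q.mean(0),q.min(0),q.max(0))
v,u=np.nonzero(m);print(u.min(),u.max(),v.min(),v.max())
```

```text
292 [ 519.83078727 -118.28891676  105.31056699] [ 510.39202466 -126.5086034   100.08011762] [ 527.79355846 -109.92421215  107.69871836]
235 253 160 179
```

Wrist view: the knob is at px (250,168), with the ring mark to its left (+y) and the bar to its right. The lever is at half, and depth puts the knob at (520,-118). Next I descend and pinch it.

```bash
python3 -m pendant '[[10,5,-50,0,50],[0,0,-50,0,50],[0,0,-50,0,50],[0,0,0,0,0],[0,0,0,0,0]]'; python3 -m pendant '[[0,0,0,0,0],[0,0,0,0,0]]'
```

```text
time_s: 3.4
ee_pos: [518.2, -124.1, 81.3]
tcp_rot: [0.001, 1.0, -0.009, 0.003]
force: [-2.7, 4.3, 11.1]
opening: 16.2
time_s: 3.65
ee_pos: [518.4, -123.1, 82.8]
tcp_rot: [0.0, 1.0, -0.009, 0.003]
force: [16.0, -0.2, -57.1]
opening: 16.0
```

```bash
python3 -m pendant '[[0,0,2,0,12]]'; python3 -m pendant '[[0,0,0,0,12]]';python3 - <<'E'
from h import *
a=capture('wrist');cv2.imwrite('pics/3w.png',a['frame'])
E
```

```text
time_s: 3.78
ee_pos: [517.8, -122.3, 84.4]
tcp_rot: [-0.0, 1.0, -0.009, 0.002]
force: [6.2, 1.0, -44.8]
opening: 15.7
time_s: 3.9
ee_pos: [517.7, -122.2, 84.5]
tcp_rot: [-0.001, 1.0, -0.009, 0.002]
force: [13.7, -2.1, -45.3]
opening: 15.0
```

View pics/3w.png

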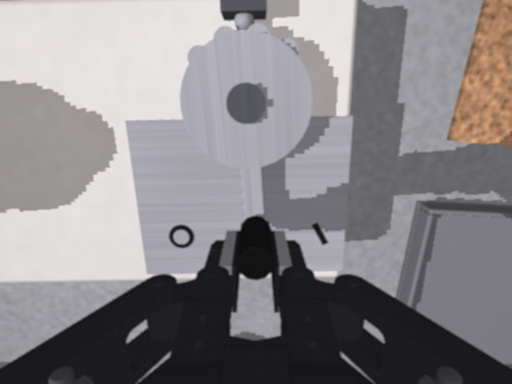

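Gripped (knob px 255,250). I loosen into a cage and lead it towards the ring.

```bash
python3 -m pendant '[[0,0,0,0,21],[0,0,0,0,21]]'; python3 -m pendant '[[1,12,0,-5,21],[3,12,0,-5,21],[4,12,0,-5,21],[0,2,0,0,21],[0,0,0,0,21]]'
```

```text
time_s: 4.2
ee_pos: [518.9, -121.9, 87.9]
tcp_rot: [-0.001, 1.0, -0.009, 0.004]
force: [-0.4, 3.8, -3.0]
opening: 21.0
time_s: 4.82
ee_pos: [528.8, -87.9, 94.1]
tcp_rot: [0.002, 0.99, -0.144, 0.007]
force: [-0.3, 2.5, -1.4]
opening: 21.2
```

```bash
python3 -m pendant '[[0,0,0,0,50],[0,0,0,0,50],[0,0,60,0,70],[0,0,60,0,85],[0,0,0,0,85]]'
python3 - <<'E'
from h import *
st();a=capture('wrist');P=pts(a);cv2.imwrite('pics/4w.png',a['frame'])
m=(P[...,2]>100)&(P[...,2]<112)&(abs(P[...,0]-518)<40)&(abs(P[...,1]+118)<70)
q=P[m];print(len(q),q.mean(0))
for t in ['pivot','damper_knob','seat','cap','tray','mat']:
  print(t,[(np.round(r['centre'],1).tolist(),round(r['score'],2)) for r in mark_of(a,t)][:3])
E
```

```text
time_s: 5.45
ee_pos: [528.1, -90.3, 218.0]
tcp_rot: [0.002, 0.99, -0.143, 0.007]
force: [0.8, 0.7, -1.0]
opening: 85.0
t 5.45 tcp [528.1 -90.3 218. ] q [ 0.002  0.99  -0.143  0.007] F [ 0.8  0.7 -1. ] op 85.0 j7 [ 0.24  0.27 -0.15  1.86  0.05  1.01 -1.8 ]
309 [528.15142638 -84.75523841 105.2290783 ]
pivot [([588.2, -118.8, 91.7], 0.95)]
damper_knob [([532.0, -82.7, 90.0], 0.97)]
seat [([263.8, -364.2, -2.1], 0.66)]
cap [([555.7, 65.4, 100.5], 0.89)]
tray [([427.0, -324.1, -1.1], 0.83)]
mat [([617.2, -333.0, 2.7], 0.91), ([264.1, -363.1, -0.4], 0.68)]
```

Run:
```python
from h import *
a=capture('wrist');P=pts(a);b=capture('top');Q=pts(b)
for n,R,c in(('w',P,a),('t',Q,b)):
  for lo,hi in((138,147),(108,117)):
    m=(R[...,2]>lo)&(R[...,2]<hi)&(np.hypot(R[...,0]-557,R[...,1]-67)<45)
    q=R[m]
    if len(q)<8: print(n,lo,len(q));continue
    (cx,cy),r=cv2.minEnclosingCircle(q[:,:2].astype(np.float32));print(n,lo,len(q),q[:,:2].min(0).round(1),q[:,:2].max(0).round(1),q[:,2].mean().round(1),round(cx,1),round(cy,1),round(r,1))
```

```text
w 138 2066 [538.5  51.1] [578.2  91.5] 141.4 558.1 71.3 20.5
w 108 3026 [520.9  33.2] [596.  104.7] 111.5 558.1 71.5 38.3
t 138 88 [540.8  54.4] [579.3  88. ] 142.1 560.1 71.2 19.5
t 108 199 [522.   34.1] [596.5 105.9] 112.1 559.7 71.7 37.9
```

```bash
python3 -m pendant '[[5,40,5,5,85],[5,40,5,6,85],[5,40,5,6,85],[0,0,0,0,85]]'
python3 - <<'E'
from h import *
st();P=pts(capture('wrist'))
for lo,hi in((138,147),(108,117)):
    m=(P[...,2]>lo)&(P[...,2]<hi)&(np.hypot(P[...,0]-557,P[...,1]-67)<45)
    q=P[m]
    if len(q)<8: print(lo,len(q));continue
    (cx,cy),r=cv2.minEnclosingCircle(q[:,:2].astype(np.float32));print(lo,len(q),q[:,:2].min(0).round(1),q[:,:2].max(0).round(1),q[:,2].mean().round(1),round(cx,1),round(cy,1),round(r,1))
E
```

```text
time_s: 6.4
ee_pos: [540.7, 33.6, 227.0]
tcp_rot: [0.002, 1.0, 0.009, 0.002]
force: [-0.4, -0.0, -1.1]
opening: 85.4
t 6.4 tcp [540.7  33.6 227. ] q [0.002 1.    0.009 0.002] F [-0.4 -0.  -1.1] op 85.4 j7 [ 0.1   0.28 -0.27  1.82  0.09  1.04 -1.75]
138 1962 [539.   52.2] [577.9  91. ] 141.5 558.5 71.9 19.9
108 3257 [521.6  34.7] [596.2 109.2] 111.5 558.4 71.9 37.9
```

```bash
python3 -m pendant '[[18,38,-20,0,85],[0,0,-45,0,85],[0,0,-45,0,85],[0,0,0,0,85]]'; python3 -m pendant '[[0,0,0,0,30],[0,0,0,0,30],[0,0,0,0,30],[0,0,0,0,30]]'
```

```text
time_s: 6.95
ee_pos: [559.3, 65.9, 113.6]
tcp_rot: [0.003, 1.0, 0.002, 0.002]
force: [0.6, 0.2, 0.7]
opening: 84.9
time_s: 7.45
ee_pos: [561.5, 65.0, 118.5]
tcp_rot: [0.003, 1.0, 0.001, 0.005]
force: [-0.3, 1.0, -1.9]
opening: 38.7
```

```bash
python3 -m pendant '[[0,0,8,0,30],[0,0,12,0,30],[0,0,50,0,30],[0,0,50,0,30],[0,0,0,0,30]]'
python3 - <<'E'
from h import *
st();a=capture('wrist');b=capture('top');P=pts(a);Q=pts(b);cv2.imwrite('pics/5w.png',a['frame'])
for n,P in(('w',P),('t',Q)):
  for lo,hi in((104,112),(97,103.5)):
    m=(P[...,2]>lo)&(P[...,2]<hi)&(np.hypot(P[...,0]-557,P[...,1]-67)<38)
    q=P[m]
    if len(q)<8: print(n,lo,len(q));continue
    (cx,cy),r=cv2.minEnclosingCircle(q[:,:2].astype(np.float32));print(n,lo,len(q),q[:,:2].min(0).round(1),q[:,:2].max(0).round(1),q[:,2].mean().round(1),round(cx,1),round(cy,1),round(r,1))
E
```

```text
time_s: 8.07
ee_pos: [561.1, 64.7, 245.5]
tcp_rot: [0.003, 1.0, 0.001, 0.005]
force: [0.1, -0.1, -1.8]
opening: 38.8
t 8.07 tcp [561.1  64.7 245.5] q [0.003 1.    0.001 0.005] F [ 0.1 -0.1 -1.8] op 38.8 j7 [ 0.06  0.3  -0.28  1.75  0.1   1.09 -1.83]
w 104 415 [562.6  52.5] [579.5  92.1] 107.4 564.6 72.3 19.9
w 97 581 [530.8  44.3] [586.2  99.6] 99.7 558.4 71.8 28.0
t 104 0
t 97 0
```

View pics/5w.png

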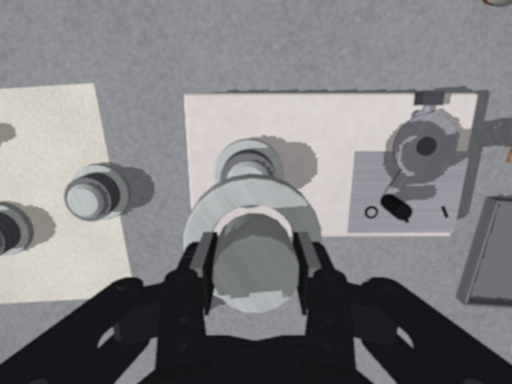

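```bash
cat >> h.py <<'E'
def circ(P,lo,hi,x,y,R):
    m=(P[...,2]>lo)&(P[...,2]<hi)&(np.hypot(P[...,0]-x,P[...,1]-y)<R); q=P[m]
    if len(q)<8: print(lo,'few',len(q)); return
    (cx,cy),r=cv2.minEnclosingCircle(q[:,:2].astype(np.float32))
    print(lo,len(q),'z',q[:,2].mean().round(1),'c',round(cx,1),round(cy,1),'r',round(r,1))
E
python3 - <<'E'
from h import *
for n in('wrist','top'):
  P=pts(capture(n)); print(n)
  m=(np.hypot(P[...,0]-560,P[...,1]-67)<45)&(P[...,2]>220)&(P[...,2]<285);print(np.histogram(P[m][:,2],13,(220,285))[0])
  for lo in (260,264,268): circ(P,lo,lo+7,560,67,30)
E
```

```text
wrist
[   1  136  595 4125  239  370  542  637  768 5764  503  569  677]
260 3809 z 265.7 c 565.5 67.0 r 29.4
264 5957 z 266.9 c 565.8 67.0 r 29.4
268 902 z 270.3 c 565.7 67.1 r 29.4
top
[0 0 0 0 0 0 0 0 0 0 0 0 0]
260 few 0
264 few 0
268 few 0
```

Run:
```python
from h import *
a=capture('wrist');P=pts(a);g=a['frame'].max(2)
st()
for lo,hi,R in((234,240,45),(264,270,30)):
  m=(P[...,2]>lo)&(P[...,2]<hi)&(g>75)&(np.hypot(P[...,0]-560,P[...,1]-67)<R)
  m=cv2.morphologyEx(m.astype(np.uint8),cv2.MORPH_OPEN,np.ones((5,5)))>0
  q=P[m];print(lo,len(q),q.min(0).round(1),q.max(0).round(1),cv2.minEnclosingCircle(q[:,:2].astype(np.float32)))
```

```text
t 8.32 tcp [559.1  64.3 240.1] q [0.003 1.    0.001 0.001] F [-0.   0.1 -1.5] op 38.4 j7 [ 0.06  0.31 -0.28  1.76  0.1   1.09 -1.83]
234 2410 [558.1  55.8 234. ] [593.7 103.4 238.5] ((573.9576416015625, 80.27284240722656), 28.064693450927734)
264 4439 [537.5  49.1 264. ] [576.4  90.5 269.7] ((557.3929443359375, 70.27595520019531), 23.51408576965332)
```

```bash
python3 -m pendant '[[8,-58,2,0,30],[8,-58,2,0,30],[8,-58,2,0,30],[8,-58,2,0,30],[8,-58,2,0,30]]'; python3 -m pendant '[[8,-58,2,0,30],[4,-40,0,0,30],[0,0,0,0,30]]'
```

```text
time_s: 8.95
ee_pos: [597.4, -228.4, 245.3]
tcp_rot: [0.002, 1.0, 0.006, -0.003]
force: [0.0, 0.7, -1.5]
opening: 38.3
time_s: 9.32
ee_pos: [607.0, -334.7, 242.5]
tcp_rot: [0.001, 1.0, 0.003, -0.006]
force: [0.3, 0.6, -1.6]
opening: 38.7
```

```bash
python3 -m pendant '[[3,-1,-55,0,30],[2,-1,-55,0,30],[0,0,-55,0,30],[0,0,-40,0,30],[0,0,0,0,30]]';  python3 -m pendant '[[0,0,-6,0,30],[0,0,-3,0,30]]'
```

```text
time_s: 9.95
ee_pos: [610.5, -331.8, 27.8]
tcp_rot: [-0.001, 1.0, 0.005, -0.008]
force: [0.4, -0.7, -1.4]
opening: 38.6
time_s: 10.2
ee_pos: [612.0, -331.7, 21.5]
tcp_rot: [-0.0, 1.0, 0.005, -0.007]
force: [-3.0, 2.3, 5.0]
opening: 38.3
```

```bash
python3 -m pendant '[[0,0,0,0,85],[0,0,0,0,85],[0,0,50,0,85],[0,0,60,0,85],[0,0,60,0,85]]'
python3 - <<'E'
from h import *
st();a=capture('wrist');b=capture('scene')
for c in(a,b):
  for t in ['cap','mat','tray','damper_knob','fresh1']:
    print(t,[(np.round(r['centre'],1).tolist(),round(r['score'],2)) for r in mark_of(c,t)][:3])
E
python3 -m pendant '[[-7,57,5,0,85],[-7,57,5,0,85],[-7,57,5,0,85],[-7,57,5,0,85],[-7,57,5,0,85]]'; python3 -m pendant '[[-7,57,5,0,85],[-5,40,0,0,85],[0,0,0,0,85]]'
```

```text
time_s: 10.82
ee_pos: [611.0, -331.2, 195.3]
tcp_rot: [-0.001, 1.0, 0.005, -0.008]
force: [-0.0, -0.2, -0.1]
opening: 85.1
t 10.82 tcp [ 611.  -331.2  195.3] q [-0.001  1.     0.005 -0.008] F [-0.  -0.2 -0.1] op 85.1 j7 [ 0.53  0.59 -0.12  1.44  0.08  1.14 -1.16]
cap [([607.5, -335.2, 4.8], 0.64)]
mat [([617.1, -334.1, 4.4], 0.93)]
tray [([430.1, -326.4, -0.7], 0.89)]
damper_knob [([606.7, -333.4, 3.8], 0.24)]
fresh1 []
cap [([606.8, -327.5, 7.5], 0.56)]
mat [([608.2, -330.0, 0.7], 0.85)]
tray [([425.7, -321.4, -3.1], 0.64)]
damper_knob [([531.7, -83.9, 90.7], 0.67), ([761.3, -206.9, 2.2], 0.58)]
fresh1 [([517.3, 269.9, 2.1], 0.92), ([466.4, 406.9, -0.9], 0.9)]
time_s: 12.05
ee_pos: [573.0, -42.8, 215.6]
tcp_rot: [-0.001, 1.0, 0.002, -0.009]
force: [0.8, 0.4, -0.7]
opening: 85.2
time_s: 12.42
ee_pos: [559.5, 62.3, 221.2]
tcp_rot: [-0.002, 1.0, 0.005, -0.009]
force: [0.0, -0.6, -0.3]
opening: 85.2
```

```bash
python3 -m pendant '[[1,3,-50,0,85],[0,1,-50,0,85],[0,0,-47,0,85],[0,0,0,0,85]]'; python3 -m pendant '[[0,0,-2,0,45],[0,0,-2,0,45],[0,0,-1,0,45],[0,0,0,0,45]]'
```

```text
time_s: 12.92
ee_pos: [561.4, 63.6, 71.1]
tcp_rot: [-0.001, 1.0, 0.004, -0.008]
force: [-0.1, 1.1, 0.8]
opening: 84.8
time_s: 13.42
ee_pos: [565.1, 70.6, 74.7]
tcp_rot: [-0.005, 1.0, 0.006, -0.003]
force: [-1.5, 0.4, -3.2]
opening: 54.5
```

```bash
python3 -m pendant '[[0,0,8,0,45],[0,0,12,0,45],[0,0,50,0,45],[0,0,50,0,45],[0,0,0,0,45]]'
python3 - <<'E'
from h import *
s=st();a=capture('wrist');P=pts(a);cv2.imwrite('pics/6w.png',a['frame'])
m=(np.hypot(P[...,0]-565,P[...,1]-70)<45);print(np.histogram(P[m][:,2],50,(50,250)))
circ(P,60,72,558,71,36)
circ(P,63,72,558,71,30)
E
```

```text
time_s: 14.05
ee_pos: [565.6, 68.4, 202.6]
tcp_rot: [-0.005, 1.0, 0.005, -0.001]
force: [0.4, -0.6, -1.7]
opening: 54.4
t 14.05 tcp [565.6  68.4 202.6] q [-0.005  1.     0.005 -0.001] F [ 0.4 -0.6 -1.7] op 54.4 j7 [ 0.04  0.36 -0.26  1.78  0.1   1.02 -1.82]
(array([ 864,   45,  565,  131,  428,    4,    0,    0,    0,    0,    0,
          0,    0,    0,    0,    0,    0,    0,    0,    0,    0,    0,
          0,    0,    0,    0,    0,    0,    0,    0,    0,    0,    0,
          0,    0,   99,  212, 1841, 1516,  316,  431,  544,  577,  605,
       2516, 2756, 2448, 5310,  689,  315]), array([ 50.,  54.,  58.,  62.,  66.,  70.,  74.,  78.,  82.,  86.,  90.,
        94.,  98., 102., 106., 110., 114., 118., 122., 126., 130., 134.,
       138., 142., 146., 150., 154., 158., 162., 166., 170., 174., 178.,
       182., 186., 190., 194., 198., 202., 206., 210., 214., 218., 222.,
       226., 230., 234., 238., 242., 246., 250.]))
60 736 z 65.7 c 560.2 71.9 r 27.5
63 556 z 67.4 c 563.6 71.9 r 20.3
```

View pics/6w.png

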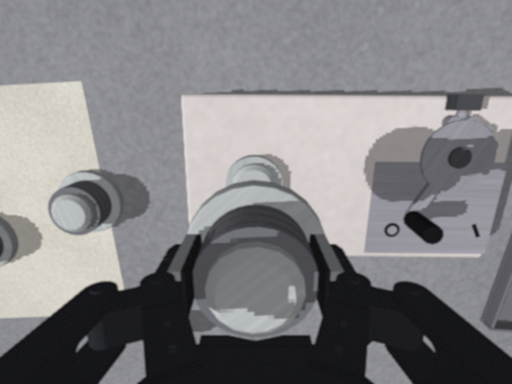

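```bash
python3 -m pendant '[[-19,-57,2,0,45],[-19,-57,2,0,45],[-19,-57,2,0,45],[-19,-57,2,0,45],[-19,-57,2,0,45]]'; python3 -m pendant '[[-19,-57,2,0,45],[-15,-45,0,0,45],[0,0,0,0,45]]'
```

```text
time_s: 14.72
ee_pos: [463.9, -220.5, 206.4]
tcp_rot: [-0.006, 1.0, 0.008, -0.006]
force: [1.7, -1.1, -2.7]
opening: 53.9
time_s: 15.1
ee_pos: [423.8, -329.8, 205.5]
tcp_rot: [-0.006, 1.0, 0.004, -0.009]
force: [0.1, 1.4, -1.9]
opening: 54.4
```

```bash
python3 -m pendant '[[2,4,-55,0,45],[1,2,-55,0,45],[0,0,-50,0,45],[0,0,-18,0,45],[0,0,0,0,45]]';  python3 -m pendant '[[0,0,-5,0,45],[0,0,-3,0,45]]'
```

```text
time_s: 15.72
ee_pos: [424.7, -320.0, 19.3]
tcp_rot: [-0.008, 1.0, 0.005, -0.01]
force: [0.8, 0.3, -2.2]
opening: 54.1
time_s: 15.98
ee_pos: [425.5, -320.0, 14.7]
tcp_rot: [-0.008, 1.0, 0.005, -0.01]
force: [-24.3, 15.0, 74.6]
opening: 54.3
```

```bash
python3 -m pendant '[[0,0,1,0,85],[0,0,0,0,85],[0,0,50,0,85],[0,0,60,0,85],[0,0,60,0,85]]'
python3 - <<'E'
from h import *
st();a=capture('wrist');b=capture('scene')
for c in(a,b):
  for t in ['cap','spent','mat','tray','damper_knob','fresh1']:
    print(t,[(np.round(r['centre'],1).tolist(),round(r['score'],2)) for r in mark_of(c,t)][:3])
P=pts(a);cv2.imwrite('pics/7s.png',b['frame']);circ(P,48,60,425,-322,45);circ(P,40,47,425,-322,45)
E
```

```text
time_s: 16.6
ee_pos: [425.0, -319.0, 190.2]
tcp_rot: [-0.008, 1.0, 0.005, -0.011]
force: [-0.0, 0.5, 1.1]
opening: 85.2
t 16.6 tcp [ 425.  -319.   190.2] q [-0.008  1.     0.005 -0.011] F [-0.   0.5  1.1] op 85.2 j7 [ 0.63  0.31 -0.05  1.87  0.02  0.99 -0.99]
cap []
spent [([419.8, -320.5, 4.0], 0.72)]
mat []
tray []
damper_knob []
fresh1 []
cap [([607.4, -327.4, 3.0], 0.96)]
spent [([421.1, -316.4, 5.6], 0.92), ([759.2, -208.1, 1.8], 0.42)]
mat [([608.4, -329.5, 2.7], 0.59)]
tray [([427.0, -319.2, -1.7], 0.8)]
damper_knob [([529.5, -85.0, 89.2], 0.81)]
fresh1 [([518.9, 268.3, -1.8], 0.56), ([464.5, 408.2, -3.4], 0.56)]
48 1434 z 51.9 c 420.0 -319.6 r 21.5
40 990 z 43.6 c 419.8 -319.3 r 28.4
```

View pics/7s.png

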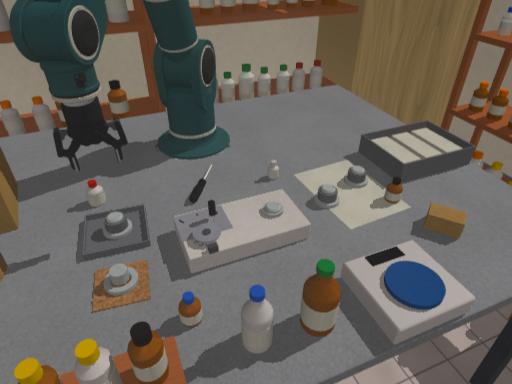

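Spent stands in the tray (px 115,222), the cap is on the mat (120,277), and the boss is bare (273,208). On to the fresh cartridges.

```bash
python3 -m pendant '[[5,60,5,0,85],[5,60,5,0,85],[5,60,5,0,85],[5,60,5,0,85],[10,60,5,0,85]]'; python3 -m pendant '[[10,60,2,0,85],[10,60,0,0,85],[10,60,0,0,85],[10,40,0,0,85],[0,0,0,0,85]]'
python3 - <<'E'
from h import *
st();a=capture('wrist');P=pts(a)
circ(P,45,56,518,269,35);circ(P,37,44,518,269,40);circ(P,8,16,518,269,45)
circ(P,45,56,466,406,35);circ(P,8,16,466,406,45)
circ(P,66,73,558,71,30);circ(P,57,64,558,71,32)
E
```

```text
time_s: 17.92
ee_pos: [453.8, -14.8, 212.8]
tcp_rot: [-0.008, 1.0, 0.001, -0.011]
force: [1.5, -1.4, -0.5]
opening: 85.0
time_s: 18.55
ee_pos: [493.6, 216.4, 215.6]
tcp_rot: [-0.009, 1.0, 0.004, -0.01]
force: [-0.7, -0.6, -0.3]
opening: 85.0
t 18.55 tcp [493.6 216.4 215.6] q [-0.009  1.     0.004 -0.01 ] F [-0.7 -0.6 -0.3] op 85.0 j7 [-0.12  0.31 -0.41  1.83  0.11  1.04 -2.13]
45 1241 z 48.1 c 519.6 267.6 r 21.3
37 916 z 39.7 c 519.5 267.9 r 28.3
8 1071 z 11.5 c 519.7 267.6 r 37.9
45 1046 z 48.0 c 467.1 407.8 r 21.2
8 1002 z 11.6 c 466.9 407.7 r 38.0
66 1471 z 68.3 c 558.0 72.7 r 20.5
57 1218 z 59.7 c 558.2 72.1 r 28.4
```

```bash
python3 -m pendant '[[26,52,-20,0,85],[0,2,-50,0,85],[0,0,-50,0,85],[0,0,-50,0,85],[0,0,0,0,85]]'
```

```text
time_s: 19.23
ee_pos: [522.0, 262.8, 42.2]
tcp_rot: [-0.007, 1.0, -0.001, -0.008]
force: [0.4, 0.3, 0.5]
opening: 84.7
```

```bash
python3 -m pendant '[[-1,5,-15,0,85],[0,1,-12,0,85],[0,0,0,0,85]]'; python3 -m pendant '[[0,0,-2,0,45],[0,0,-2,0,45],[0,0,-1,0,45],[0,0,0,0,45]]'
```

```text
time_s: 19.6
ee_pos: [523.5, 269.0, 18.1]
tcp_rot: [-0.008, 1.0, -0.002, -0.006]
force: [0.1, 0.0, 0.1]
opening: 84.9
time_s: 20.1
ee_pos: [524.4, 269.2, 16.3]
tcp_rot: [-0.008, 1.0, -0.002, -0.005]
force: [0.1, -1.4, -2.6]
opening: 54.4
```

```bash
python3 -m pendant '[[0,0,50,0,45],[0,0,50,0,45],[10,-50,40,0,45],[10,-50,0,0,45],[10,-50,0,0,45]]'; python3 -m pendant '[[8,-42,0,0,45],[0,0,0,0,45],[0,0,0,0,45]]'
cat >> h.py <<'E'
def held(s,off=-15):
    "spigot top of the held part, bright pixels, robust circle"
    a=capture('wrist');P=pts(a);g=a['frame'].max(2);x,y,z=s['ee_pos'];zt=z+off+49
    m=(abs(P[...,2]-zt)<5)&(np.hypot(P[...,0]-x+5,P[...,1]-y)<30)&(g>70)
    m=cv2.morphologyEx(m.astype(np.uint8),cv2.MORPH_OPEN,np.ones((7,7)))
    n,l,S,_=cv2.connectedComponentsWithStats(m);k=1+np.argmax(S[1:,4]);q=P[l==k]
    print('held',len(q),'z',np.median(q[:,2]).round(1),q[:,:2].min(0).round(1),q[:,:2].max(0).round(1),[np.round(v,1) for v in cv2.minEnclosingCircle(q[:,:2].astype(np.float32))])
    return a,P
E
python3 - <<'E'
from h import *
s=st();a,P=held(s,-16.3);cv2.imwrite('pics/8w.png',a['frame'])
circ(P,66,73,558,71,30);circ(P,57,64,558,71,32)
E
```

```text
time_s: 20.72
ee_pos: [552.5, 121.2, 159.0]
tcp_rot: [-0.008, 1.0, 0.002, -0.005]
force: [0.4, -0.1, -3.6]
opening: 54.1
time_s: 21.1
ee_pos: [561.1, 73.5, 159.3]
tcp_rot: [-0.008, 1.0, -0.001, -0.004]
force: [-0.7, 0.9, -2.5]
opening: 54.1
t 21.1 tcp [561.1  73.5 159.3] q [-0.008  1.    -0.001 -0.004] F [-0.7  0.9 -2.5] op 54.1 j7 [ 0.11  0.42 -0.36  1.82  0.16  0.94 -1.89]
held 6327 z 191.6 [535.4  53.4] [578.2  95.1] [array([556.5,  73.8]), np.float64(21.9)]
66 164 z 67.4 c 571.9 70.9 r 15.8
57 673 z 59.7 c 565.9 71.2 r 26.9
```

View pics/8w.png

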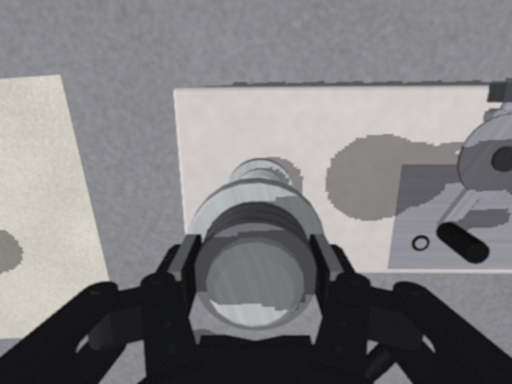

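```bash
python3 -m pendant '[[1,-3,-40,0,45],[0,0,-24,0,45],[0,0,0,0,45]]'
```

```text
time_s: 21.52
ee_pos: [562.0, 73.7, 94.3]
tcp_rot: [-0.008, 1.0, 0.001, -0.004]
force: [2.4, 0.2, -3.3]
opening: 54.1
```

```bash
python3 -m pendant '[[1,-3,-2,0,45],[0,0,0,0,45]]'
python3 - <<'E'
from h import *
s=st();a,P=held(s,-16.3)
E
```

```text
time_s: 21.78
ee_pos: [563.7, 71.7, 93.9]
tcp_rot: [-0.008, 1.0, 0.002, -0.003]
force: [0.3, 1.0, -1.5]
opening: 53.9
t 21.77 tcp [563.7  71.7  93.9] q [-0.008  1.     0.002 -0.003] F [ 0.3  1.  -1.5] op 53.9 j7 [ 0.09  0.51 -0.34  1.86  0.2   0.81 -1.91]
held 6344 z 126.1 [538.2  51.3] [580.9  93.2] [array([559.2,  72.4]), np.float64(21.8)]
```

```bash
python3 -m pendant '[[-1,-1,-5,0,45],[0,0,-4,0,45],[0,0,0,0,45]]'
```

```text
time_s: 22.2
ee_pos: [563.1, 70.8, 85.3]
tcp_rot: [-0.008, 1.0, 0.002, -0.002]
force: [-0.1, 0.2, -1.9]
opening: 54.1
```

```bash
python3 -m pendant '[[0,0,-3,0,45],[0,0,-2,0,45]]';python3 -m pendant '[[0,0,-3,0,45],[0,0,-1,0,45]]'
```

```text
time_s: 22.45
ee_pos: [563.2, 70.8, 80.1]
tcp_rot: [-0.008, 1.0, 0.002, -0.002]
force: [-0.6, 0.2, -2.6]
opening: 54.1
time_s: 22.7
ee_pos: [563.2, 70.8, 76.0]
tcp_rot: [-0.008, 1.0, 0.002, -0.002]
force: [-7.3, -1.0, 14.9]
opening: 53.9
```

Home at the predicted height (76.0). Release and rise.

```bash
python3 -m pendant '[[0,0,0,0,85],[0,0,0,0,85],[0,0,50,0,85],[0,0,60,0,85],[-10,45,20,0,85]]'; python3 -m pendant '[[-20,58,10,0,85],[-20,58,0,0,85],[-20,58,0,0,85],[-20,58,0,0,85],[0,0,0,0,85]]'
python3 - <<'E'
from h import *
st();a=capture('wrist');P=pts(a)
circ(P,45,56,466,406,45);circ(P,37,44,466,406,45);circ(P,8,16,466,406,50)
circ(P,105,113,558,71,30);circ(P,97,103,558,71,32);circ(P,69,75,558,71,42)
b=capture('scene');
for t in ['cap','fresh1','spent','damper_knob','bottle_a']:
    print(t,[(np.round(r['centre'],1).tolist(),round(r['score'],2)) for r in mark_of(b,t)][:5])
E
```

```text
time_s: 23.32
ee_pos: [553.1, 113.6, 208.6]
tcp_rot: [-0.008, 1.0, -0.001, -0.003]
force: [0.8, 1.2, -1.6]
opening: 84.9
time_s: 23.95
ee_pos: [469.8, 354.8, 222.9]
tcp_rot: [-0.01, 1.0, 0.0, 0.0]
force: [0.5, -2.0, -0.4]
opening: 85.4
t 23.95 tcp [469.8 354.8 222.9] q [-0.01  1.    0.    0.  ] F [ 0.5 -2.  -0.4] op 85.4 j7 [-0.31  0.39 -0.48  1.71  0.19  1.07 -2.42]
45 1088 z 48.0 c 466.7 408.3 r 21.2
37 802 z 39.7 c 466.8 408.2 r 28.2
8 937 z 11.5 c 466.9 408.2 r 37.8
105 few 0
97 few 0
69 few 0
cap []
fresh1 [([558.6, 74.0, 59.9], 0.81), ([464.3, 407.4, 0.8], 0.76)]
spent [([419.2, -316.8, 3.9], 0.82)]
damper_knob [([530.6, -83.5, 88.2], 0.72)]
bottle_a [([758.4, -204.4, -0.3], 0.84), ([593.3, 453.5, -0.2], 0.73), ([269.0, -362.6, -2.1], 0.71), ([345.9, 174.4, 0.7], 0.44)]
```

```bash
python3 -m pendant '[[0,54,-25,0,85],[0,3,-50,0,85],[0,0,-50,0,85],[0,0,-50,0,85],[0,0,0,0,85]]'
```

```text
time_s: 24.92
ee_pos: [476.8, 403.8, 44.4]
tcp_rot: [-0.009, 1.0, -0.008, 0.002]
force: [0.6, 0.1, 0.5]
opening: 84.9
```

```bash
python3 -m pendant '[[-7,5,-15,0,85],[-1,1,-13,0,85],[0,0,0,0,85]]'; python3 -m pendant '[[0,0,-2,0,45],[0,0,-2,0,45],[0,0,-1,0,45],[0,0,0,0,45]]'
```

```text
time_s: 25.3
ee_pos: [470.4, 411.5, 19.3]
tcp_rot: [-0.011, 1.0, -0.008, 0.005]
force: [-1.1, 0.2, 0.6]
opening: 84.8
time_s: 25.8
ee_pos: [471.4, 411.7, 17.6]
tcp_rot: [-0.011, 1.0, -0.009, 0.006]
force: [0.1, -0.2, -3.9]
opening: 54.3
```

```bash
python3 -m pendant '[[0,0,55,0,45],[0,0,55,0,45],[15,-57,55,0,45],[15,-57,10,0,45],[15,-57,0,0,45]]'; python3 -m pendant '[[15,-57,0,0,45],[15,-57,0,0,45],[14,-47,0,0,45],[0,0,0,0,45],[0,0,0,0,45]]'
python3 - <<'E'
from h import *
s=st();a,P=held(s,-17.6)
circ(P,57,64,558,71,32)
E
```

```text
time_s: 26.42
ee_pos: [511.2, 253.4, 184.3]
tcp_rot: [-0.012, 1.0, -0.005, 0.006]
force: [0.8, -0.6, -1.9]
opening: 54.1
time_s: 27.05
ee_pos: [556.8, 81.5, 185.0]
tcp_rot: [-0.011, 1.0, -0.009, 0.007]
force: [0.5, 0.6, -2.5]
opening: 54.5
t 27.05 tcp [556.8  81.5 185. ] q [-0.011  1.    -0.009  0.007] F [ 0.5  0.6 -2.5] op 54.5 j7 [ 0.14  0.38 -0.41  1.82  0.16  0.96 -1.92]
held 6370 z 216.0 [532.   61.1] [574.2 103.1] [array([552.7,  82.6]), np.float64(21.7)]
57 few 0
```

```bash
python3 -m pendant '[[4,-12,-20,0,45],[0,-2,-24,0,45],[0,0,0,0,45]]'
python3 - <<'E'
from h import *
s=st();a,P=held(s,-17.6)
E
```

```text
time_s: 27.48
ee_pos: [560.5, 70.6, 140.5]
tcp_rot: [-0.011, 1.0, -0.006, 0.007]
force: [0.1, 1.0, -3.3]
opening: 54.0
t 27.48 tcp [560.5  70.6 140.5] q [-0.011  1.    -0.006  0.007] F [ 0.1  1.  -3.3] op 54.0 j7 [ 0.14  0.43 -0.39  1.85  0.19  0.88 -1.91]
held 6369 z 171.4 [535.   50.5] [577.5  92.3] [array([556.4,  71.4]), np.float64(21.6)]
```

```bash
python3 -m pendant '[[1,0,-7,0,45],[0,0,-5,0,45],[0,0,0,0,45]]';python3 -m pendant '[[0,0,-3,0,45],[0,0,-1,0,45]]'
```

```text
time_s: 27.9
ee_pos: [563.1, 72.1, 130.8]
tcp_rot: [-0.011, 1.0, -0.005, 0.009]
force: [0.8, -0.3, -3.1]
opening: 54.2
time_s: 28.15
ee_pos: [563.3, 72.2, 127.0]
tcp_rot: [-0.011, 1.0, -0.005, 0.01]
force: [0.4, 0.5, -2.5]
opening: 54.0
```

```bash
python3 -m pendant '[[-1.5,-1.5,0,0,45],[0,0,0,0,45]]';python3 -m pendant '[[0,0,-3,0,45],[0,0,-1,0,45]]'
```

```text
time_s: 28.4
ee_pos: [561.7, 70.5, 127.1]
tcp_rot: [-0.011, 1.0, -0.006, 0.01]
force: [-0.1, -0.7, -2.5]
opening: 53.9
time_s: 28.65
ee_pos: [561.8, 70.4, 123.0]
tcp_rot: [-0.011, 1.0, -0.006, 0.01]
force: [-0.3, 0.1, -3.3]
opening: 54.4
```

```bash
python3 -m pendant '[[0,0,-3,0,45],[0,0,-1,0,45]]';python3 -m pendant '[[0,0,-1.5,0,45],[0,0,-1,0,45]]'
```

```text
time_s: 28.9
ee_pos: [561.7, 70.4, 118.6]
tcp_rot: [-0.011, 1.0, -0.006, 0.01]
force: [-0.3, -0.6, -2.4]
opening: 53.9
time_s: 29.15
ee_pos: [562.3, 70.5, 117.2]
tcp_rot: [-0.011, 1.0, -0.006, 0.01]
force: [-11.2, -2.3, 26.8]
opening: 54.0
```

```bash
python3 -m pendant '[[0,0,0,0,85],[0,0,0,0,85],[0,0,50,0,85],[0,0,50,0,85],[5,-45,10,0,85]]'; python3 -m pendant '[[7,-58,0,0,85],[7,-58,0,0,85],[7,-58,0,0,85],[7,-58,0,0,85],[0,-20,0,0,85]]'; python3 -m pendant '[[0,0,0,0,85]]'
python3 - <<'E'
from h import *
st();a=capture('wrist');P=pts(a);b=capture('scene')
for c in (a,b):
  for t in ['cap','fresh1','spent','damper_knob','mat']:
    print(t,[(np.round(r['centre'],1).tolist(),round(r['score'],2)) for r in mark_of(c,t)][:5])
cv2.imwrite('pics/9s.png',b['frame'])
circ(P,42,52,608,-331,32);circ(P,12,21,608,-331,45)
Q=pts(b);circ(Q,145,153,560,72,30)
E
```

```text
time_s: 29.78
ee_pos: [567.0, 28.2, 230.2]
tcp_rot: [-0.012, 1.0, -0.003, 0.01]
force: [-0.4, -0.8, -0.7]
opening: 84.9
time_s: 30.4
ee_pos: [595.5, -233.4, 232.2]
tcp_rot: [-0.011, 1.0, -0.003, 0.012]
force: [0.3, 0.3, 0.5]
opening: 85.3
time_s: 30.52
ee_pos: [595.2, -234.3, 231.9]
tcp_rot: [-0.011, 1.0, -0.004, 0.012]
force: [-0.4, 0.9, 0.5]
opening: 85.4
t 30.52 tcp [ 595.2 -234.3  231.9] q [-0.011  1.    -0.004  0.012] F [-0.4  0.9  0.5] op 85.4 j7 [ 0.56  0.45 -0.29  1.58  0.11  1.11 -1.33]
cap [([607.3, -334.0, 7.6], 0.88)]
fresh1 []
spent [([421.3, -319.7, 6.4], 0.93)]
damper_knob [([529.2, -85.9, 90.8], 0.92)]
mat [([616.6, -333.3, 0.1], 0.83)]
cap [([607.8, -330.2, 6.1], 0.79)]
fresh1 [([558.7, 74.3, 60.0], 0.86), ([555.7, 71.5, 99.4], 0.84)]
spent [([418.8, -318.4, 7.4], 0.59), ([427.0, -321.0, -1.0], 0.41)]
damper_knob [([554.4, 73.6, 98.2], 0.74), ([528.4, -85.7, 88.4], 0.57)]
mat [([607.7, -330.7, 1.5], 0.81), ([529.2, -86.2, 86.4], 0.32), ([588.1, -116.5, 91.7], 0.25)]
42 1014 z 45.5 c 609.3 -330.1 r 19.9
12 1776 z 15.5 c 609.2 -330.2 r 37.9
145 107 z 147.8 c 562.1 67.6 r 19.7
```

View pics/9s.png

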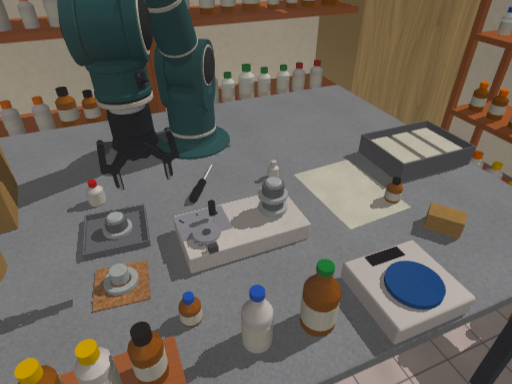

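Stack of two at px (272,195); cap still on the mat (120,277), and the sheet is empty. Next I fetch the cap.

```bash
python3 -m pendant '[[8,-48,-20,0,85],[7,-48,-20,0,85],[0,0,-50,0,85],[0,0,-50,0,85],[0,0,0,0,85]]'
```

```text
time_s: 31.75
ee_pos: [611.1, -332.0, 89.8]
tcp_rot: [-0.011, 1.0, -0.002, 0.014]
force: [-0.4, 1.0, 1.4]
opening: 85.1
```

```bash
python3 -m pendant '[[0,2,-40,0,85],[0,0,-28,0,85],[0,0,0,0,85]]'; python3 -m pendant '[[0,0,-2,0,30],[0,0,-1,0,30],[0,0,-1,0,30],[0,0,0,0,30]]'
```

```text
time_s: 32.12
ee_pos: [614.8, -331.0, 27.8]
tcp_rot: [-0.009, 1.0, -0.002, 0.017]
force: [0.8, -0.3, 1.2]
opening: 85.0
time_s: 32.62
ee_pos: [617.8, -332.4, 30.8]
tcp_rot: [-0.007, 1.0, -0.002, 0.02]
force: [-0.3, 0.5, -2.2]
opening: 37.6
```

```bash
python3 -m pendant '[[0,0,0,0,85],[0,0,0,0,85],[-7,2,-8,0,85],[-2,0,-3,0,85],[0,0,0,0,85]]'; python3 -m pendant '[[0,0,-1,0,30],[0,0,-1,0,30],[0,0,-1,0,30],[0,0,0,0,30]]'
```

```text
time_s: 33.25
ee_pos: [607.9, -330.2, 19.0]
tcp_rot: [-0.007, 1.0, -0.002, 0.02]
force: [0.5, 0.2, 0.4]
opening: 84.7
time_s: 33.75
ee_pos: [608.4, -330.5, 17.0]
tcp_rot: [-0.007, 1.0, -0.002, 0.021]
force: [-0.0, 0.4, -1.2]
opening: 38.3
```

```bash
python3 -m pendant '[[0,0,55,0,30],[0,0,60,0,30],[0,0,60,0,30],[-8,55,45,0,30],[-8,57,0,0,30]]'; python3 -m pendant '[[-8,58,0,0,30],[-8,58,0,0,30],[-8,58,0,0,30],[-4,40,0,0,30],[0,0,0,0,30]]'
python3 - <<'E'
from h import *
s=st();a=capture('wrist');P=pts(a);cv2.imwrite('pics/10w.png',a['frame'])
circ(P,145,153,560,72,30);circ(P,137,143,560,72,33);circ(P,109,115,560,72,43);circ(P,69,75,560,72,43)
E
```

```text
time_s: 34.38
ee_pos: [591.1, -226.8, 234.9]
tcp_rot: [-0.007, 1.0, -0.005, 0.02]
force: [-0.1, 0.8, -2.3]
opening: 38.6
time_s: 35.0
ee_pos: [560.6, -1.5, 236.2]
tcp_rot: [-0.007, 1.0, -0.002, 0.021]
force: [0.2, -0.3, -1.5]
opening: 38.5
t 35.0 tcp [560.6  -1.5 236.2] q [-0.007  1.    -0.002  0.021] F [ 0.2 -0.3 -1.5] op 38.5 j7 [ 0.28  0.3  -0.39  1.79  0.12  1.03 -1.73]
145 1873 z 148.1 c 558.3 71.1 r 21.4
137 1067 z 139.6 c 558.1 71.1 r 28.3
109 964 z 111.5 c 567.9 71.3 r 35.9
69 352 z 71.4 c 578.1 62.4 r 30.4
```

View pics/10w.png

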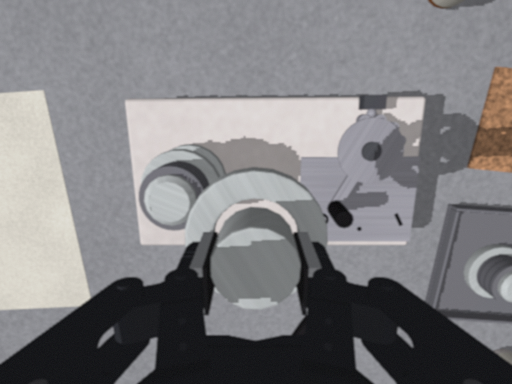

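Run:
```python
from h import *
s=st();held(s,-20)
```

```text
t 35.05 tcp [560.8  -3.4 236.1] q [-0.007  1.    -0.003  0.021] F [-0.3  0.5 -0.7] op 38.1 j7 [ 0.28  0.3  -0.39  1.79  0.12  1.03 -1.73]
held 6053 z 264.8 [542.6 -22. ] [582.7  16.6] [array([562.5,  -2.8]), np.float64(20.5)]
```

```bash
python3 -m pendant '[[-3,40,0,0,30],[-2,36,0,0,30],[0,0,-30,0,30],[0,0,-28,0,30],[0,0,0,0,30]]'
python3 - <<'E'
from h import *
s=st();held(s,-20)
E
```

```text
time_s: 35.72
ee_pos: [557.6, 65.4, 176.3]
tcp_rot: [-0.006, 1.0, -0.01, 0.021]
force: [0.4, -0.0, -1.0]
opening: 38.7
t 35.73 tcp [557.6  65.4 176.3] q [-0.006  1.    -0.01   0.021] F [ 0.4 -0.  -1. ] op 38.7 j7 [ 0.16  0.37 -0.41  1.85  0.18  0.91 -1.91]
held 6033 z 205.0 [540.3  47. ] [579.7  85.5] [array([559.6,  66.1]), np.float64(20.2)]
```

```bash
python3 -m pendant '[[-2,5,-6,0,30],[0,0,-4,0,30],[0,0,0,0,30]]'
python3 - <<'E'
from h import *
s=st();held(s,-20)
E
```

```text
time_s: 36.15
ee_pos: [557.5, 69.8, 169.3]
tcp_rot: [-0.006, 1.0, -0.011, 0.023]
force: [1.2, -0.3, -1.2]
opening: 38.3
t 36.15 tcp [557.5  69.8 169.3] q [-0.006  1.    -0.011  0.023] F [ 1.2 -0.3 -1.2] op 38.3 j7 [ 0.15  0.38 -0.4   1.86  0.19  0.89 -1.93]
held 6013 z 198.0 [539.9  51.3] [579.4  89.9] [array([559.5,  70.8]), np.float64(20.2)]
```

```bash
python3 -m pendant '[[-1.5,0.5,-4,0,30],[0,0,-1,0,30]]'; python3 -m pendant '[[0,0,-3,0,30],[0,0,0,0,30]]'
```

```text
time_s: 36.45
ee_pos: [556.2, 70.4, 164.5]
tcp_rot: [-0.006, 1.0, -0.01, 0.024]
force: [0.5, 0.1, -2.1]
opening: 38.4
time_s: 36.7
ee_pos: [556.1, 70.4, 161.3]
tcp_rot: [-0.006, 1.0, -0.011, 0.024]
force: [-1.1, 0.2, -1.0]
opening: 38.5
```

```bash
python3 -m pendant '[[0,0,-3,0,30],[0,0,-1,0,30]]'; python3 -m pendant '[[0,0,-2,0,30],[0,0,-1,0,30]]'
```

```text
time_s: 36.95
ee_pos: [556.2, 70.4, 157.1]
tcp_rot: [-0.006, 1.0, -0.011, 0.024]
force: [-0.5, -0.1, -1.5]
opening: 38.2
time_s: 37.2
ee_pos: [556.2, 70.4, 153.9]
tcp_rot: [-0.006, 1.0, -0.011, 0.024]
force: [-0.0, 0.3, -1.3]
opening: 38.4
```

```bash
python3 -m pendant '[[0,0,-1.5,0,30],[0,0,-1,0,30]]'
```

```text
time_s: 37.45
ee_pos: [557.0, 70.5, 152.6]
tcp_rot: [-0.006, 1.0, -0.011, 0.025]
force: [-8.8, -2.5, 24.1]
opening: 38.2
```

```bash
python3 -m pendant '[[0,0,0,0,85],[0,0,0,0,85],[0,0,40,0,85],[0,0,50,0,85],[0,0,0,0,85]]'; python3 -m pendant '[[-8,-45,0,-5,85],[-8,-45,0,-5,85],[-8,-45,0,-5,85],[-8,-22,0,-5,85],[0,0,0,0,60]]'
python3 - <<'E'
from h import *
s=st();a=capture('wrist');P=pts(a);cv2.imwrite('pics/11w.png',a['frame'])
circ(P,178,186,558,71,30);circ(P,148,156,558,71,45)
m=(P[...,2]>102)&(P[...,2]<110)&(abs(P[...,0]-528)<30)&(abs(P[...,1]+90)<50)
print('knob',P[m].mean(0))
for c in(a,capture('scene')):
  for t in ['cap','fresh1','damper_knob','pivot','spent']:
    print(t,[(np.round(r['centre'],1).tolist(),round(r['score'],2)) for r in mark_of(c,t)][:4])
E
```

```text
time_s: 38.08
ee_pos: [556.9, 70.6, 245.0]
tcp_rot: [-0.006, 1.0, -0.01, 0.025]
force: [0.1, 0.3, -0.7]
opening: 84.6
time_s: 38.7
ee_pos: [522.4, -90.8, 242.3]
tcp_rot: [-0.002, 0.982, -0.189, 0.024]
force: [-0.5, 0.3, 0.1]
opening: 69.4
t 38.7 tcp [522.4 -90.8 242.3] q [-0.002  0.982 -0.189  0.024] F [-0.5  0.3  0.1] op 69.4 j7 [ 0.37  0.22 -0.29  1.86  0.08  1.02 -1.91]
178 2123 z 181.4 c 558.6 70.6 r 20.7
148 3031 z 151.4 c 558.6 70.4 r 38.5
knob [527.64579712 -84.82020997 105.23997902]
cap [([556.8, 68.3, 140.6], 0.96)]
fresh1 [([557.2, 71.5, 64.3], 0.71), ([560.0, 70.2, 100.0], 0.69)]
damper_knob [([530.6, -80.6, 89.4], 0.63), ([560.1, 63.8, 136.8], 0.44)]
pivot [([590.5, -119.6, 88.4], 0.85), ([558.5, 72.0, 101.2], 0.32)]
spent [([419.2, -316.9, 7.6], 0.78), ([617.2, -332.5, 2.6], 0.58)]
cap [([556.0, 72.1, 140.6], 0.57)]
fresh1 [([559.6, 72.4, 60.1], 0.89), ([557.3, 71.1, 102.2], 0.88)]
damper_knob [([531.2, -85.6, 89.0], 0.7), ([558.3, 70.9, 142.1], 0.35)]
pivot [([588.9, -116.9, 88.5], 0.67)]
spent [([417.2, -317.5, 7.2], 0.76)]
```

View pics/11w.png

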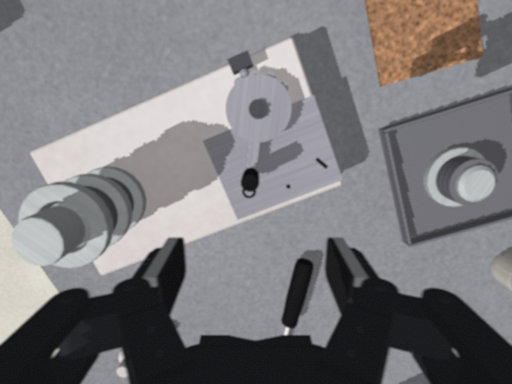

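```bash
python3 -m pendant '[[4,4,-50,0,45],[0,0,-50,0,45],[0,0,-50,0,45],[0,0,-4,0,45],[0,0,0,0,45]]'; python3 -m pendant '[[0,0,0,0,23],[0,0,0,0,23],[0,0,0,0,23]]'
```

```text
time_s: 39.92
ee_pos: [528.8, -84.9, 87.9]
tcp_rot: [-0.002, 0.982, -0.187, 0.027]
force: [0.3, -0.7, 1.2]
opening: 45.0
time_s: 40.3
ee_pos: [531.0, -85.4, 92.1]
tcp_rot: [-0.002, 0.982, -0.187, 0.03]
force: [0.2, 0.4, -0.3]
opening: 22.8
```

```bash
python3 -m pendant '[[-6,-12,-2,7,23],[-4,-12,-1,7,23],[-1,-12,-1,7,23],[0,0,0,0,23]]'; python3 -m pendant '[[1,-12,-1,7,23],[4,-12,-1,7,23],[5,-10,-1,7,23],[0,0,0,0,23]]'
```

```text
time_s: 40.8
ee_pos: [522.0, -119.8, 90.8]
tcp_rot: [-0.009, 0.999, 0.001, 0.032]
force: [0.5, -0.5, -0.3]
opening: 23.2
time_s: 41.3
ee_pos: [532.4, -150.3, 88.8]
tcp_rot: [-0.015, 0.982, 0.183, 0.029]
force: [-0.0, -0.4, -0.0]
opening: 22.8
```

```bash
python3 -m pendant '[[1,-4,0,0,23],[0,0,0,0,23],[0,0,0,0,50],[0,0,0,0,50]]'; python3 -m pendant '[[0,0,50,0,60],[0,0,60,0,60],[-10,0,30,0,60],[0,0,0,0,60]]'
python3 - <<'E'
from h import *
s=st();a=capture('wrist');P=pts(a);b=capture('scene');cv2.imwrite('pics/12.png',np.hstack([a['frame'][:,:400],b['frame'][100:,60:460][:284] if 0 else b['frame'][:,60:460]]))
m=(P[...,2]>102)&(P[...,2]<110)&(abs(P[...,0]-525)<30)&(abs(P[...,1]+140)<50)
print('knob',P[m].mean(0))
for c in(a,b):
  for t in ['cap','fresh1','damper_knob','pivot','spent','tray']:
    print(t,[(np.round(r['centre'],1).tolist(),round(r['score'],2)) for r in mark_of(c,t)][:3])
  Q=pts(c);circ(Q,178,186,558,71,30);circ(Q,148,156,558,71,45)
E
```

```text
time_s: 41.8
ee_pos: [533.4, -152.5, 89.2]
tcp_rot: [-0.015, 0.983, 0.18, 0.029]
force: [0.9, 0.0, 0.6]
opening: 50.3
time_s: 42.3
ee_pos: [522.3, -151.8, 233.1]
tcp_rot: [-0.015, 0.983, 0.179, 0.029]
force: [-0.4, -0.6, -0.8]
opening: 59.8
t 42.3 tcp [ 522.3 -151.8  233.1] q [-0.015  0.983  0.179  0.029] F [-0.4 -0.6 -0.8] op 59.8 j7 [ 0.69  0.29 -0.52  1.83  0.11  1.02 -1.07]
knob [ 528.33392381 -151.56198447  105.39332241]
cap []
fresh1 [([558.9, 72.9, 68.0], 0.96), ([559.8, 71.8, 101.8], 0.9)]
damper_knob [([531.2, -148.9, 86.9], 0.9)]
pivot [([589.9, -116.3, 89.9], 0.7)]
spent []
tray []
178 few 0
148 2781 z 151.4 c 560.6 58.5 r 35.5
cap [([555.6, 73.0, 140.0], 0.79), ([427.8, -316.9, -3.4], 0.64)]
fresh1 [([558.0, 72.9, 57.8], 0.61), ([555.9, 72.1, 101.4], 0.57)]
damper_knob [([531.0, -153.4, 90.5], 0.64)]
pivot [([585.8, -117.2, 89.2], 0.8)]
spent [([418.5, -318.6, 7.2], 0.66), ([590.9, 453.0, -2.7], 0.65), ([761.3, -206.4, 1.1], 0.41)]
tray [([426.7, -323.2, 0.3], 0.85)]
178 122 z 180.7 c 562.0 68.4 r 20.2
148 242 z 150.8 c 562.9 68.4 r 38.7
```

View pics/12.png

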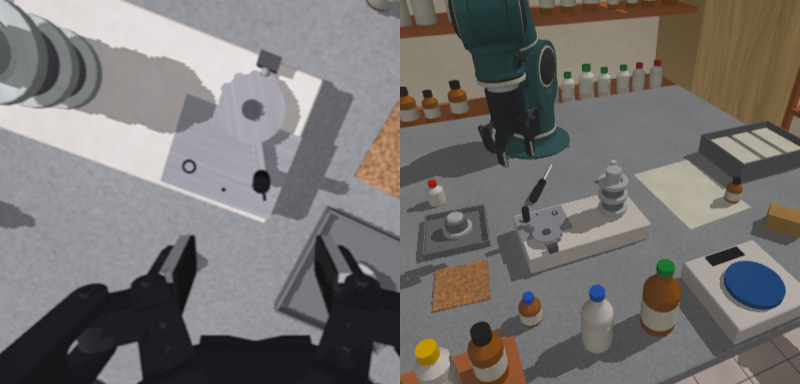

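The knob sits over the bar mark (px 262,182), about +0.5 rad. The stack with its cap stands upright (px 613,185) and spent is in the tray (457,222). Handing in.

```bash
python3 -c "
from rig import job
print(job.finish_job())"
```

```text
the job is handed in; nothing more can be done
None
```

The filter change is finished and handed in at about 42 s on the robot clock; the hand-in gave no verdict.

I threw the lever to service, parked the cap on the mat and put the spent cartridge in the tray. Then I stacked the two fresh cartridges present on the spigot, put the cap on top, and threw the lever to run.

**Last checks:**
- **Lever:** the knob measured (528, −152), about +0.5 rad, over the bar mark.
- **Stack:** the top of the cap was at z 181 against 182 expected. Its centre was within about 2 mm of the seat axis, and both cartridges were found at about 60 and 100 mm height.
- **Spent cartridge:** upright in the tray, about 8 mm from its middle.
- **Bottles:** I saw none knocked over.
- **Gripper:** open and well clear of everything.

**What disagreed or went less well:**
- **Camera offsets:** the last scene-camera depth put the cap about 4–5 mm away from where the wrist camera had it. I took that as camera calibration and did not resolve it.
- **Final wrist view:** it showed only part of the cap, so that reading was unusable. The stack centre comes from the earlier wrist view, taken before the lever was thrown to run.
- **Force:** lowering the spent cartridge into the tray briefly pressed with about 75–80 N at the wrist, below the 120 N limit.
- **Cap grip:** the first grip when fetching the cap was off-centre, so I regripped it before lifting.

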